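Put the mixed-up candles back on their own plates

ROBOT

A 7-joint arm with a two-finger parallel gripper is mounted at the origin on the work surface. World frame = base frame: x ahead of the robot, y to its left, z up, the work surface at z = 0. Lengths are in m, angles in rad, forces in N, time in s.
With the tool pointing down it reaches from about 0.425 to 0.875 m from the base axis. Payload 8.4 kg.
Tool frame: the origin (TCP) lies on the mounting face of the last link; the fingertips stand 173 mm ahead of it and the grasp point (between the pads) lies 155 mm ahead of it; z points along the fingers, y is the line along which they close (so a half turn about z gives the same grasp; the last joint's range is limited). The gripper opens to 85 mm and grips with 20 to 120 N. Pads are 22 mm wide; open, the fingers measure 114 mm over their backs; the gripper's body (76 mm by 85 mm) begins 54 mm behind the grasp point. The pads swing forward as they close: fully open they stand 13 mm farther back than shut.
Start: joints at [1.2, 0.333, 0.04, 1.465, -0.013, 1.343, -0.059], TCP at [0.174, -0.626, 0.405] pointing down, gripper open.
Joint ranges: [-2.58, 2.58], [-0.38, 2.09], [-1.3, 1.39], [0.25, 2.4], [-1.5, 4.64], [0.08, 2.09], [-2.65, 2.65]. Speed limits (rad/s): [2.22, 2.22, 2.79, 2.79, 3.14, 3.14, 3.14].

INTERFACE

Orientations are given as a 3x3 rotation matrix whose columns are the frame's x, y, z axes.
In Python, from station import read_state, snapshot, sign_off gives the robot as it stands. The module is installed in compiled form; this text tells all that it offers.
- The arm moves only by the shell command python3 -m pendant 'ROWS' [OPENING] [FORCE]. ROWS is JSON, a list of rows, each an object with "offset": the shift along the tool's x, y, z scaled (see below), a list of three; "rotation": the turn, a rotation vector about the tool's x, y, z scaled (see below), a list of three. A call has 1 to 8 rows; each row is the pose to reach, as a shift and turn from the pose commanded when the call began, along the tool's axes at that moment; what a row does not reach only later rows make up. The controller multiplies each number of a shift by 0.6 m and each number of a turn by pi/2 rad. A row lasts 1/8 s, in which the tool goes at most 62.5 mm and 10.7 degrees, less where a joint would pass 70% of its speed; a pose out of reach is approached as far as the arm can. A call with a number of a shift or a turn outside -1 to 1 is refused whole. A call with a gripper value outside its range is refused whole. OPENING is the opening, from 0 (shut) to 1 (fully open), set as the call begins (- or left out, the last holds). The fingers move at their own pace and stop on an object; FORCE is the grip in N (left out, the last holds). Time passes only in rows, so rows that repeat a pose let the fingers close. It gives the time, the measured TCP pose, the force, the opening and the grip force at its end, in the units of the state.
- read_state(): the state, without advancing time (a new reading comes with each control period).
- snapshot(name): name is "scene" or "top" or "wrist"; returns a dict with "pixels" (384x512x3 uint8, blue, green, red), "depth" (384x512 float32, m along the optical axis (not along the pixel's ray), 0 where there is no reading), "vfov" (degrees; the focal length in pixels is half the picture's height over the tangent of half this angle, whatever the lens; pixels are square), "cx", "cy" (the principal point, pixels), "R" (3x3) and "t" (3): a world point X has camera coordinates R X + t. Camera axes: x right, y down, z forward; pixel columns grow to the right and rows downward; lengths in m; the calibration is good to about 2 mm. The wrist camera is an equidistant fisheye: a pixel r from the principal point sees the ray r / f radians off the axis. A picture is of the moment at which its call begins.
- sign_off(): hands the job in; it is judged then, once.
The state is a dict: "time_s": time; "qpos": joint angles; "joint_vel": joint speeds; "effort": joint torques, N m; "position": TCP position; "tcp_rot": TCP orientation; "contact_force": force on the tool from outside, world axes, zero at the start; "wrist_torque": the same for the moment, N m; "finger_gap": opening from 0.0 (shut) to 1.0 (fully open); "gripper_force": force on a finger pad.
Only numpy, scipy, OpenCV 4.12 (cv2) and the standard library are available. Lean on these libraries where they do the work, as an engineer would, in place of code of your own. Each camera call takes 0.05 s, during which the arm holds its last target. There are 200 camera calls.

TASK

The gift sets on the packing bench got mixed up: every candle stands on another candle's plate. Move the candles so that each stands upright in the middle of the plate of its own shape - the thick round one on the large round plate, the slim round one on the small round plate, the square one on the square plate and the hexagonal one on the hexagonal plate, these two turned so that their sides run parallel to the plate's; a candle may be parked on a clear bit of the bench while its plate is still taken. Set them down gently, do not drop them or knock them over, leave the plates where they lie, and do not disturb the tape roll or the candle in the paper cup.

Things in the scene. Friction and masses are not known exactly. Their poses are not given: they have to be found in the camera images.
- thick_round_candle: Thick round pillar candle of dark red wax: plain cylinder 64 mm in diameter, 80 mm tall, about 230 g. A thin 11 mm wick (look only, no resistance) stands in the middle of its top. Origin: centre of its underside, z up.
- slim_round_candle: Slim round pillar candle of dark red wax: plain cylinder 40 mm in diameter, 110 mm tall, about 125 g. A thin 11 mm wick (look only, no resistance) stands in the middle of its top. Origin: centre of its underside, z up.
- square_candle: Square block candle of dark red wax: 48 x 48 mm, 90 mm tall, about 185 g; its four flat sides face its own +x, -x, +y and -y. A thin 11 mm wick (look only, no resistance) stands in the middle of its top. Origin: centre of its underside, z up.
- hexagonal_candle: Hexagonal candle of dark red wax: 50 mm across the flats (58 mm over the corners), 100 mm tall, about 195 g; two of its flat sides face its own +x and -x, the others follow every 60 degrees, corners at +y and -y. A thin 11 mm wick (look only, no resistance) stands in the middle of its top. Origin: centre of its underside, z up.
- large_round_plate: Large round candle plate of white glazed stoneware, 128 mm in outer diameter, loose, about 420 g. Rim 12 mm high all round and 5 mm thick; its flat floor, on which the candle stands, is 6 mm above its underside. Origin: centre of its underside, z up. Belongs to the thick round candle.
- small_round_plate: Small round candle plate of white glazed stoneware, 94 mm in outer diameter, loose, about 280 g. Rim 12 mm high all round and 5 mm thick; its flat floor, on which the candle stands, is 6 mm above its underside. Origin: centre of its underside, z up. Belongs to the slim round candle.
- square_plate: Square candle plate of white glazed stoneware, 106 x 106 mm outside, loose, about 400 g; its sides face its own x and y axes. Rim 12 mm high all round and 5 mm thick; its flat floor, on which the candle stands, is 6 mm above its underside. Origin: centre of its underside, z up. Belongs to the square candle.
- hexagonal_plate: Hexagonal candle plate of white glazed stoneware, 112 mm across the flats outside, loose, about 380 g; two of its sides face its own +x and -x, the others follow every 60 degrees. Rim 12 mm high all round and 5 mm thick; its flat floor, on which the candle stands, is 6 mm above its underside. Origin: centre of its underside, z up. Belongs to the hexagonal candle.
- tape_roll: Bystander: roll of brown packing tape lying flat, 100 mm in outer diameter, 48 mm high, open in the middle (76 mm). Origin: centre of its underside, z up.
- cup_candle: Bystander: candle in a tapered white paper cup, dark red wax inside, 56 mm in diameter at the foot, 72 mm at the rim, 78 mm tall. Origin: centre of its underside, z up. Not one of the plate sets.
There are look-alikes about, which are no part of the job. What is shaped like the square_plate but orange or red is not meant. Leave any green look-alike of the large_round_plate alone.

How it is judged:
By the outcome, as a careful person would: the job done as asked, in the order asked, and still so for the second after the job is handed in, with the robot touching nothing.
It also fails if it takes over 138 s, if anything falls off the work surface, if the arm or the gripper's body presses on something with over 40 N, if the wrist force passes 120 N, or if a joint passes its speed limit or range.

## Working session

There is one attempt and no reset: what is moved stays moved. The work goes in short steps, Python scripts to look and compute and a shell command to move; the robot and the scene stay as the last step left them, time stands still between calls to the robot, and variables do not carry over. Pictures are saved under pics/ and viewed, at most 14 in all, crops included, and the job is handed in when it is done.

```bash
mkdir -p pics; cat > h.py <<'E'
import numpy as np, cv2
from station import read_state, snapshot, sign_off
def f_of(s): return s["pixels"].shape[0]/2/np.tan(np.radians(s["vfov"])/2)
def cloud(s):
    d=s["depth"]; v,u=np.mgrid[:d.shape[0],:d.shape[1]]; f=f_of(s)
    P=np.stack([(u-s["cx"])/f*d,(v-s["cy"])/f*d,d],-1)
    return (P-np.array(s["t"]))@np.array(s["R"])
E
python3 - <<'E'
from h import *
st=read_state(); print({k:np.round(v,3).tolist() for k,v in st.items()})
for n in("top","scene"):
    s=snapshot(n); cv2.imwrite(f"pics/{n}0.png",cv2.resize(s["pixels"],None,fx=1.5,fy=1.5)); np.savez(f"{n}0.npz",**s)
    print(n,s["vfov"],s["cx"],s["cy"],np.round(s["R"],3).tolist(),s["t"])
E
```

```text
{'time_s': 0.0, 'qpos': [1.2, 0.334, 0.04, 1.466, -0.013, 1.343, -0.058], 'joint_vel': [-0.001, -0.001, -0.001, -0.0, 0.001, 0.001, 0.001], 'effort': [0.003, -65.856, 1.367, -40.556, 0.017, 0.013, -0.0], 'position': [0.174, -0.626, 0.404], 'tcp_rot': [[0.963, 0.268, -0.001], [0.268, -0.963, 0.002], [-0.0, -0.002, -1.0]], 'contact_force': [-0.178, 0.355, 0.956], 'wrist_torque': [0.04, -0.012, 0.041], 'gripper_force': 0.0, 'finger_gap': 0.999}
top 44.783291817546704 260.9640110351294 195.10659158316338 [[0.014, -1.0, -0.013], [-0.98, -0.011, -0.196], [0.196, 0.016, -0.98]] [0.00988083 0.62221655 1.22287139]
scene 51.70788631980793 255.97984615822952 190.43591381740305 [[-0.006, 1.0, -0.003], [0.851, 0.004, -0.525], [-0.525, -0.006, -0.851]] [-1.42526399e-03 -5.26221860e-01  1.45320226e+00]
```

View pics/top0.png

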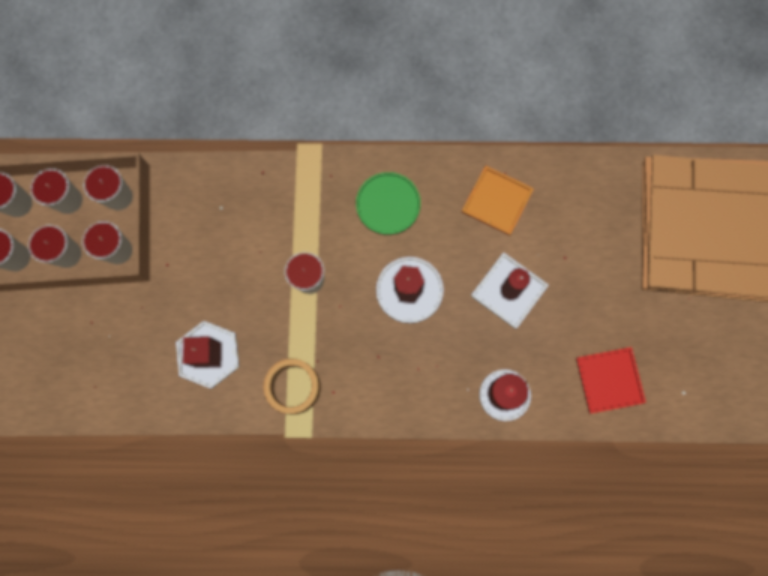

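View pics/scene0.png

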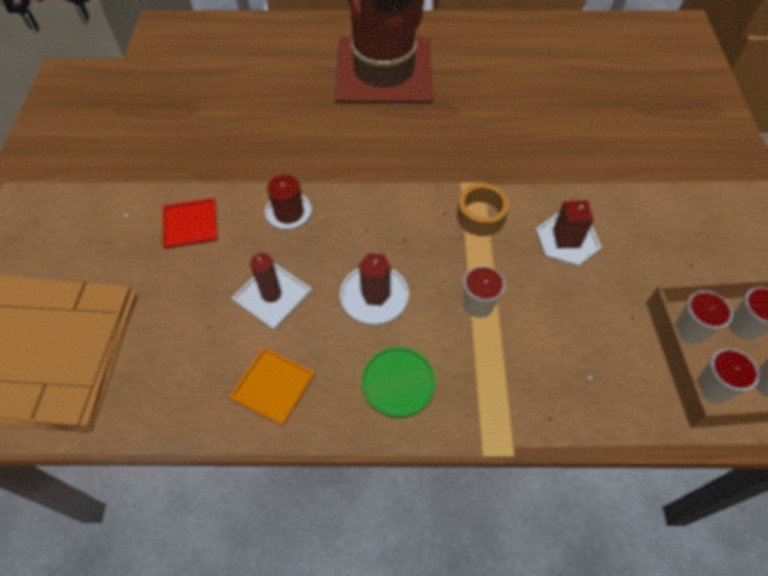

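The top view at 1.5x shows these sets: large round plate (410,289) under the hex candle, square plate (510,290) under the slim one, small round plate (505,395) under the thick one, hex plate (207,354) under the square one. 

Lookalikes to leave: green round (388,204), orange square (498,200) and red square (611,380). The white ones match the descriptions. The cup candle is at (304,271) and the tape roll at (291,386).

```bash
cat >> h.py <<'E'
def toplane(s,px,z):
    f=f_of(s); R=np.array(s["R"]);t=np.array(s["t"]); px=np.asarray(px,float)
    d=np.c_[(px[:,0]-s["cx"])/f,(px[:,1]-s["cy"])/f,np.ones(len(px))]@R; o=-R.T@t
    return (o+d*((z-o[2])/d[:,2])[:,None])[:,:2]
def polyfit(P,n,step=0.5):
    """support-function fit of a regular n-gon (n=0: circle): centre, angle of a flat normal (deg), across-flats"""
    best=None
    for a in np.arange(0,360/n if n else 1,step):
        th=np.radians(a)+2*np.pi*np.arange(n or 36)/(n or 36); N=np.c_[np.cos(th),np.sin(th)]
        h=np.sort(P@N.T,0)[-max(1,len(P)//400):].mean(0)
        x=np.linalg.lstsq(np.c_[N,np.ones(len(N))],h,rcond=None)[0]
        if best is None or x[2]<best[2]: best=(x[:2],a,x[2])
    return np.round(best[0],4),best[1],round(2*best[2],4)
E
python3 - <<'E'
from h import *
PL={"large":((410,289),0),"square":((510,290),4),"small":((505,395),0),"hex":((207,354),6)}
CA={"large":("hex",6,.1),"square":("slim",0,.11),"small":("thick",0,.08),"hex":("square",4,.09)}
T=dict(np.load("top0.npz")); C0=cloud(T)
for n in("top","scene"):
    s=dict(np.load(n+"0.npz")); C=cloud(s); im=s["pixels"].astype(int); hsv=cv2.cvtColor(s["pixels"],cv2.COLOR_BGR2HSV)
    for k,(p,m) in PL.items():
        c=toplane(T,[np.array(p)/1.5],0.01)[0]
        near=np.hypot(C[...,0]-c[0],C[...,1]-c[1])<.1
        w=near&(hsv[...,1]<60)&(hsv[...,2]>120)
        v,u=np.nonzero(w); pc,a,d=polyfit(toplane(s,np.c_[u,v],.012),m)
        cn,mc,h=CA[k]; r=near&(hsv[...,1]>150)&(hsv[...,0]%170<9)&(hsv[...,2]<200)&(C[...,2]>.05)
        z=C[...,2][r]; tt=r&(abs(C[...,2]-h-.006)<.006); v,u=np.nonzero(tt)
        print(n,k,"plate",pc,a,d,"| candle",cn,"ztop",np.round(np.percentile(z,[50,90,98]),4),len(u),polyfit(toplane(s,np.c_[u,v],h+.006),mc))
    v,u=np.nonzero(abs(C[...,2])<.003); print("bench z",np.round(np.median(C[...,2][abs(C[...,2])<.02]),4))
s=T;cr=s["pixels"][170:290,110:370]; cv2.imwrite("pics/crop1.png",cv2.resize(cr,None,fx=3,fy=3,interpolation=2))
for p,z in (((304,271),.078),((291,386),.048)): print(toplane(T,[np.array(p)/1.5],z))
E
```

```text
top large plate [ 0.6397 -0.0147] 0.0 0.1296 | candle hex ztop [0.1052 0.1082 0.11  ] 214 (array([ 0.6355, -0.0118]), np.float64(57.5), np.float64(0.0438))
top square plate [ 0.6406 -0.2056] 53.5 0.1097 | candle slim ztop [0.1151 0.1182 0.1196] 101 (array([ 0.6386, -0.2053]), np.float64(0.5), np.float64(0.0315))
top small plate [ 0.4419 -0.1928] 0.5 0.0954 | candle thick ztop [0.0848 0.0879 0.0901] 372 (array([ 0.4438, -0.1895]), np.float64(0.5), np.float64(0.0576))
top hex plate [0.5107 0.3651] 39.5 0.1155 | candle square ztop [0.0951 0.098  0.0996] 244 (array([0.5063, 0.36  ]), np.float64(1.0), np.float64(0.0427))
bench z -0.0004
scene large plate [ 0.6435 -0.0138] 0.0 0.1294 | candle hex ztop [0.1055 0.1079 0.1094] 235 (array([ 0.6431, -0.0117]), np.float64(0.0), np.float64(0.0493))
scene square plate [ 0.643  -0.2039] 53.5 0.1102 | candle slim ztop [0.1153 0.1171 0.118 ] 129 (array([ 0.6437, -0.2058]), np.float64(0.5), np.float64(0.0371))
scene small plate [ 0.4481 -0.1911] 0.5 0.0934 | candle thick ztop [0.0849 0.0874 0.0886] 279 (array([ 0.4488, -0.191 ]), np.float64(0.0), np.float64(0.0632))
scene hex plate [0.5036 0.3702] 39.5 0.1275 | candle square ztop [0.0952 0.0979 0.099 ] 223 (array([0.5146, 0.3616]), np.float64(0.5), np.float64(0.0496))
bench z 0.0005
[[0.65730663 0.17818196]]
[[0.45010993 0.19782049]]
```

View pics/crop1.png

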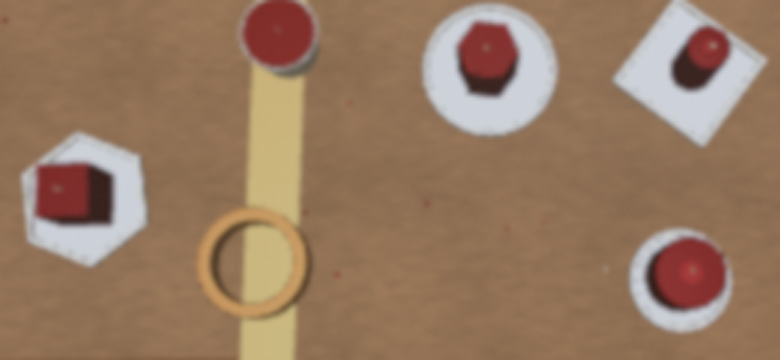

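The crop confirms the four white plates and their candles: square on hex plate (left), hex on large round, slim on square, thick on small round.

Plan: park thick, then slim→small, square→square, hex→hex, thick→large. First I go above the thick candle for a close look.

```bash
cat >> h.py <<'E'
from scipy.spatial.transform import Rotation as Ro
def go(x,y,z,yaw=None):
    """print offset/rotation numbers for the grasp point at x,y,z with the closing line at yaw (deg, mod 180)"""
    s=read_state(); R=np.array(s["tcp_rot"]); p=np.array(s["position"])
    y0=np.degrees(np.arctan2(R[1,1],R[0,1])); yaw=y0 if yaw is None else yaw
    yaw=y0+(yaw-y0+90)%180-90; a=np.radians(yaw)
    G=np.array([[-np.sin(a),np.cos(a),0],[np.cos(a),np.sin(a),0],[0,0,-1]])
    print("off",np.round(R.T@(np.array([x,y,z+.155])-p)/.6,4).tolist(),"rot",np.round(Ro.from_matrix(R.T@G).as_rotvec()/(np.pi/2),4).tolist(),"yaw %.1f->%.1f q7 %.2f gap %.3f t %.1f"%(y0,yaw,s["qpos"][6],s["finger_gap"],s["time_s"]))
def wrist(name,fx=1.5):
    s=snapshot("wrist"); np.savez(name+".npz",**s); cv2.imwrite(f"pics/{name}.png",cv2.resize(s["pixels"],None,fx=fx,fy=fx)); return s
def rays(s,px):
    q=np.asarray(px,float)-[s["cx"],s["cy"]]; r=np.hypot(*q.T)+1e-9; th=r/f_of(s)
    return np.c_[q*(np.sin(th)/r)[:,None],np.cos(th)]
def wplane(s,px,z):
    R=np.array(s["R"]); o=-R.T@np.array(s["t"]); d=rays(s,px)@R
    return (o+d*((z-o[2])/d[:,2])[:,None])[:,:2]
def wcloud(s):
    d=s["depth"]; v,u=np.mgrid[:d.shape[0],:d.shape[1]]; r=rays(s,np.c_[u.ravel(),v.ravel()])
    P=r/r[:,2:]*d.reshape(-1,1)
    return ((P-np.array(s["t"]))@np.array(s["R"])).reshape(*d.shape,3)
E
python3 -c "
from h import *
go(.446,-.191,.20)"
```

```text
off [0.6307, -0.5768, 0.0823] rot [-0.0009, 0.0001, 0.0] yaw -74.4->-74.4 q7 -0.06 gap 1.001 t 0.1
```

```bash
python3 -m pendant '[{"offset":[0.63,-0.577,0.08],"rotation":[0,0,0]},{"offset":[0.63,-0.577,0.08],"rotation":[0,0,0]},{"offset":[0.63,-0.577,0.08],"rotation":[0,0,0]},{"offset":[0.63,-0.577,0.08],"rotation":[0,0,0]},{"offset":[0.63,-0.577,0.08],"rotation":[0,0,0]},{"offset":[0.63,-0.577,0.08],"rotation":[0,0,0]},{"offset":[0.63,-0.577,0.08],"rotation":[0,0,0]},{"offset":[0.63,-0.577,0.08],"rotation":[0,0,0]}]' 1 40
python3 -m pendant '[{"offset":[0,0,0],"rotation":[0,0,0]},{"offset":[0,0,0],"rotation":[0,0,0]}]'
python3 -c "
from h import *
go(.446,-.191,.20); print(np.round(read_state()['qpos'],2)); s=wrist('w1'); print(s['vfov'],s['cx'],s['cy'],np.round(-np.array(s['R']).T@s['t'],3),np.round(s['R'],2))"
```

```text
time_s: 1.1
position: [0.4384, -0.2018, 0.3579]
tcp_rot: [[0.963, 0.268, 0.0], [0.268, -0.963, -0.0], [-0.0, 0.0, -1.0]]
contact_force: [0.9, -0.0, -0.2]
finger_gap: 1.001
gripper_force: 0.0
time_s: 1.35
position: [0.4376, -0.204, 0.3578]
tcp_rot: [[0.963, 0.269, -0.001], [0.269, -0.963, -0.0], [-0.001, -0.0, -1.0]]
contact_force: [0.6, -0.2, 0.4]
finger_gap: 0.999
gripper_force: 0.0
off [0.0193, -0.0171, 0.0047] rot [-0.0001, 0.0005, 0.0] yaw -74.4->-74.4 q7 -0.97 gap 0.999 t 1.4
[ 0.69  0.05 -0.35  1.91  0.02  1.19 -0.97]
65.70646984690485 255.4038764950972 194.05408046144413 [ 0.501 -0.186  0.327] [[ 0.27 -0.96 -0.  ]
 [-0.93 -0.26  0.26]
 [-0.25 -0.07 -0.97]]
```

View pics/w1.png

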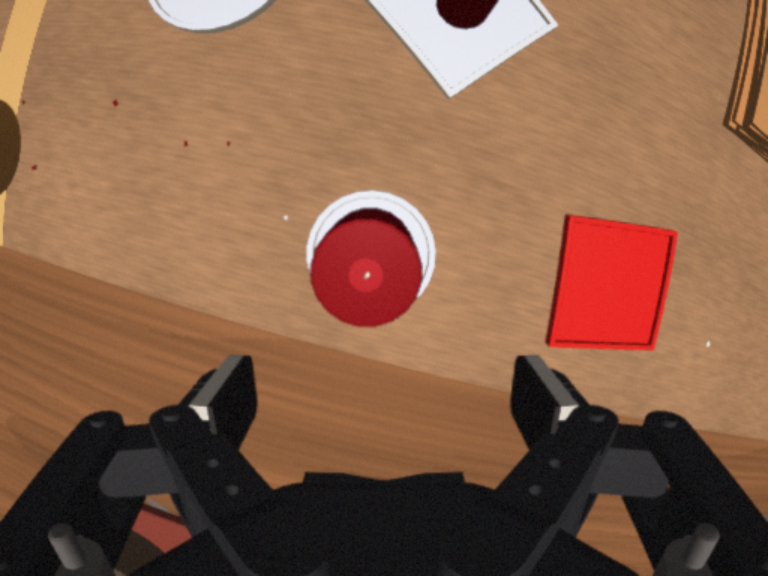

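Sharp view: thick candle top centred at about (367,274)/1.5, small plate at about (371,252)/1.5, and the square plate's corner at upper right.

```bash
cat >> h.py <<'E'
def cand(s,c,top,n,rad=.05):
    C=wcloud(s); hsv=cv2.cvtColor(s["pixels"],cv2.COLOR_BGR2HSV)
    m=(np.hypot(C[...,0]-c[0],C[...,1]-c[1])<rad)&(abs(C[...,2]-top)<.008)&(hsv[...,1]>120)&((hsv[...,0]<10)|(hsv[...,0]>170))
    nn,L,S,_=cv2.connectedComponentsWithStats(m.astype(np.uint8)); m=L==1+np.argmax(S[1:,4])
    v,u=np.nonzero(m); print("cand",len(u),"z",np.round(np.median(C[m][:,2]),4),polyfit(wplane(s,np.c_[u,v],top),n))
def plate(s,c,n,rad=.085):
    C=wcloud(s); hsv=cv2.cvtColor(s["pixels"],cv2.COLOR_BGR2HSV)
    m=(np.hypot(C[...,0]-c[0],C[...,1]-c[1])<rad)&(abs(C[...,2]-.009)<.009)&(hsv[...,1]<50)&(hsv[...,2]>110)
    nn,L,S,_=cv2.connectedComponentsWithStats(m.astype(np.uint8)); m=L==1+np.argmax(S[1:,4])
    v,u=np.nonzero(m); print("plate",len(u),polyfit(wplane(s,np.c_[u,v],.012),n))
E
python3 - <<'E'
from h import *
s=dict(np.load("w1.npz"))
cand(s,(.446,-.191),.086,0); plate(s,(.446,-.191),0)
print(wplane(s,[np.array([367,274])/1.5],.086))
E
```

```text
cand 4248 z 0.086 (array([ 0.4466, -0.1913]), np.float64(0.5), np.float64(0.0616))
plate 1513 (array([ 0.4498, -0.1927]), np.float64(0.0), np.float64(0.0861))
[[ 0.44614945 -0.19230983]]
```

```bash
python3 -c "
from h import *
go(.4465,-.192,.056)"
```

```text
off [0.0205, -0.0163, 0.2449] rot [0.0, 0.0004, -0.0] yaw -74.5->-74.5 q7 -0.97 gap 1.000 t 1.4
```

```bash
python3 -m pendant '[{"offset":[0.0205,-0.016,0.05],"rotation":[0,0,0]},{"offset":[0.0205,-0.016,0.14],"rotation":[0,0,0]},{"offset":[0.0205,-0.016,0.2],"rotation":[0,0,0]},{"offset":[0.0205,-0.016,0.23],"rotation":[0,0,0]},{"offset":[0.0205,-0.016,0.244],"rotation":[0,0,0]},{"offset":[0.0205,-0.016,0.244],"rotation":[0,0,0]},{"offset":[0.0205,-0.016,0.244],"rotation":[0,0,0]}]'
python3 -m pendant '[{"offset":[0,0,0],"rotation":[0,0,0]},{"offset":[0,0,0],"rotation":[0,0,0]},{"offset":[0,0,0],"rotation":[0,0,0]},{"offset":[0,0,0],"rotation":[0,0,0]},{"offset":[0,0,0],"rotation":[0,0,0]},{"offset":[0,0,0],"rotation":[0,0,0]},{"offset":[0,0,0],"rotation":[0,0,0]}]' 0 40
python3 -c "
from h import *
go(.48,.0,.056)"
```

```text
time_s: 2.28
position: [0.4474, -0.1916, 0.2126]
tcp_rot: [[0.963, 0.268, 0.001], [0.268, -0.963, -0.001], [0.001, 0.001, -1.0]]
contact_force: [0.7, 0.2, 0.2]
finger_gap: 1.005
gripper_force: 0.0
time_s: 3.15
position: [0.4474, -0.1912, 0.2127]
tcp_rot: [[0.963, 0.269, 0.001], [0.269, -0.963, -0.001], [0.001, 0.001, -1.0]]
contact_force: [-1.0, 0.9, 6.9]
finger_gap: 0.742
gripper_force: 42.9
off [0.1379, -0.2925, 0.0026] rot [0.0006, -0.0004, 0.0] yaw -74.4->-74.4 q7 -1.08 gap 0.742 t 3.1
```

```bash
python3 -m pendant '[{"offset":[0,0,-0.03],"rotation":[0,0,0]},{"offset":[0,0,-0.08],"rotation":[0,0,0]},{"offset":[0.05,-0.1,-0.08],"rotation":[0,0,0]},{"offset":[0.09,-0.19,-0.08],"rotation":[0,0,0]},{"offset":[0.125,-0.27,-0.08],"rotation":[0,0,0]},{"offset":[0.138,-0.2925,-0.06],"rotation":[0,0,0]},{"offset":[0.138,-0.2925,-0.02],"rotation":[0,0,0]},{"offset":[0.138,-0.2925,0],"rotation":[0,0,0]}]'
python3 -m pendant '[{"offset":[0,0,0.004],"rotation":[0,0,0]},{"offset":[0,0,0.008],"rotation":[0,0,0]},{"offset":[0,0,0.008],"rotation":[0,0,0]}]'
```

```text
time_s: 4.15
position: [0.4793, 0.0003, 0.2108]
tcp_rot: [[0.963, 0.269, -0.001], [0.269, -0.963, -0.0], [-0.001, -0.0, -1.0]]
contact_force: [-0.1, 0.7, -1.7]
finger_gap: 0.738
gripper_force: 44.7
time_s: 4.53
position: [0.48, -0.0, 0.2074]
tcp_rot: [[0.963, 0.268, 0.001], [0.268, -0.963, -0.0], [0.001, 0.0, -1.0]]
contact_force: [0.1, 0.9, -1.7]
finger_gap: 0.741
gripper_force: 44.7
```

```bash
python3 -m pendant '[{"offset":[0,0,0.002],"rotation":[0,0,0]},{"offset":[0,0,0.002],"rotation":[0,0,0]}]'
python3 -m pendant '[{"offset":[0,0,0],"rotation":[0,0,0]},{"offset":[0,0,0],"rotation":[0,0,0]},{"offset":[0,0,0],"rotation":[0,0,0]},{"offset":[0,0,0],"rotation":[0,0,0]},{"offset":[0,0,-0.05],"rotation":[0,0,0]},{"offset":[0,0,-0.15],"rotation":[0,0,0]},{"offset":[0,0,-0.24],"rotation":[0,0,0]},{"offset":[0,0,-0.24],"rotation":[0,0,0]}]' 1
python3 -c "
from h import *
go(.58,-.205,.20,-36.5); print(np.round(read_state()['qpos'],2))"
```

```text
time_s: 4.78
position: [0.4801, 0.0001, 0.2067]
tcp_rot: [[0.963, 0.268, 0.001], [0.268, -0.963, -0.0], [0.001, 0.001, -1.0]]
contact_force: [-3.3, 0.3, 7.7]
finger_gap: 0.74
gripper_force: 45.5
time_s: 5.78
position: [0.481, 0.0005, 0.3541]
tcp_rot: [[0.963, 0.268, 0.008], [0.268, -0.963, -0.001], [0.007, 0.003, -1.0]]
contact_force: [-0.3, 0.4, -1.4]
finger_gap: 1.004
gripper_force: 0.0
off [0.067, 0.3742, -0.0] rot [0.0033, -0.0037, -0.4214] yaw -74.4->-36.5 q7 -1.42 gap 1.004 t 5.8
[ 0.44  0.05 -0.54  1.91  0.03  1.18 -1.42]
```

```bash
python3 -m pendant '[{"offset":[-0.14,0.31,-0.03],"rotation":[0,0,0]},{"offset":[-0.14,0.31,-0.03],"rotation":[0,0,0]},{"offset":[-0.14,0.31,-0.03],"rotation":[0,0,0]},{"offset":[-0.14,0.31,-0.03],"rotation":[0,0,0]},{"offset":[-0.14,0.31,-0.03],"rotation":[0,0,0]},{"offset":[-0.14,0.31,-0.03],"rotation":[0,0,0]}]'
python3 -c "
from h import *
s=wrist('w2'); plate(s,(.447,-.191),0); plate(s,(.642,-.205),4)
go(.60,-.205,.22)"
```

```text
time_s: 6.52
position: [0.4493, -0.1997, 0.3672]
tcp_rot: [[0.963, 0.271, -0.001], [0.271, -0.963, 0.001], [-0.0, -0.001, -1.0]]
contact_force: [1.1, 0.4, -0.1]
finger_gap: 0.996
gripper_force: 0.0
plate 5310 (array([ 0.4435, -0.1926]), np.float64(0.0), np.float64(0.0921))
plate 4758 (array([ 0.6409, -0.2055]), np.float64(53.0), np.float64(0.1057))
off [0.2393, 0.0768, -0.0128] rot [-0.0005, 0.0001, 0.0] yaw -74.3->-74.3 q7 -0.98 gap 0.997 t 6.6
```

```bash
python3 -m pendant '[{"offset":[0.239,0.077,-0.015],"rotation":[0,0,0]},{"offset":[0.239,0.077,-0.015],"rotation":[0,0,0]},{"offset":[0.239,0.077,-0.015],"rotation":[0,0,0]},{"offset":[0.239,0.077,-0.015],"rotation":[0,0,0]},{"offset":[0.239,0.077,-0.015],"rotation":[0,0,0]}]'
python3 -c "
from h import *
s=wrist('w3'); plate(s,(.642,-.205),4); cand(s,(.642,-.205),.116,0); plate(s,(.641,-.014),0); cand(s,(.641,-.012),.106,6)
go(.642,-.205,.081)"
```

```text
time_s: 7.2
position: [0.599, -0.2065, 0.3764]
tcp_rot: [[0.963, 0.27, -0.001], [0.27, -0.963, 0.0], [-0.001, -0.001, -1.0]]
contact_force: [0.2, 0.6, 0.7]
finger_gap: 1.001
gripper_force: 0.0
plate 6589 (array([ 0.6421, -0.2053]), np.float64(53.0), np.float64(0.1056))
cand 1823 z 0.1159 (array([ 0.642 , -0.2061]), np.float64(0.0), np.float64(0.0375))
plate 4819 (array([ 0.642 , -0.0171]), np.float64(0.0), np.float64(0.1244))
cand 1956 z 0.1058 (array([ 0.6409, -0.0153]), np.float64(53.5), np.float64(0.0512))
off [0.0704, 0.0164, 0.2344] rot [-0.0001, 0.0003, 0.0] yaw -74.4->-74.4 q7 -1.13 gap 0.999 t 7.2
```

View pics/w3.png

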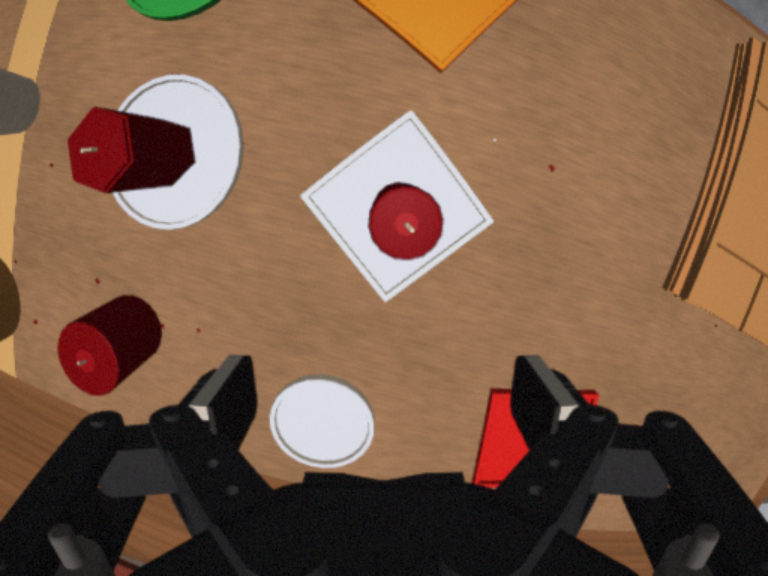

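Slim candle top at (405,220), square plate (398,205), thick parked upright at (90,358), and the small plate empty at (322,421).

```bash
python3 -c "
from h import *
plate(dict(np.load('w3.npz')),(.447,-.191),0)"
python3 -m pendant '[{"offset":[0.06,0.016,0.02],"rotation":[0,0,0]},{"offset":[0.0695,0.0175,0.09],"rotation":[0,0,0]},{"offset":[0.0695,0.0175,0.16],"rotation":[0,0,0]},{"offset":[0.0695,0.0175,0.21],"rotation":[0,0,0]},{"offset":[0.0695,0.0175,0.234],"rotation":[0,0,0]},{"offset":[0.0695,0.0175,0.234],"rotation":[0,0,0]},{"offset":[0.0695,0.0175,0.234],"rotation":[0,0,0]}]'
python3 -c "
from h import *
go(.642,-.206,.081)"
python3 -m pendant '[{"offset":[0,0,0],"rotation":[0,0,0]},{"offset":[0,0,0],"rotation":[0,0,0]},{"offset":[0,0,0],"rotation":[0,0,0]},{"offset":[0,0,0],"rotation":[0,0,0]},{"offset":[0,0,0],"rotation":[0,0,0]},{"offset":[0,0,0],"rotation":[0,0,0]},{"offset":[0,0,0],"rotation":[0,0,0]},{"offset":[0,0,0],"rotation":[0,0,0]}]' 0 30
```

```text
plate 3346 (array([ 0.4452, -0.1925]), np.float64(0.0), np.float64(0.0936))
time_s: 8.12
position: [0.6427, -0.2066, 0.2381]
tcp_rot: [[0.963, 0.268, 0.002], [0.268, -0.963, -0.001], [0.002, 0.001, -1.0]]
contact_force: [-0.1, -0.2, -0.6]
finger_gap: 1.0
gripper_force: 0.0
off [-0.0009, -0.0014, 0.0035] rot [0.0008, -0.0012, 0.0] yaw -74.4->-74.4 q7 -1.19 gap 1.000 t 8.1
time_s: 9.12
position: [0.6425, -0.2064, 0.2369]
tcp_rot: [[0.963, 0.268, 0.001], [0.268, -0.963, -0.0], [0.001, 0.0, -1.0]]
contact_force: [-1.4, 0.5, 5.2]
finger_gap: 0.459
gripper_force: 30.3
```

```bash
python3 -c "
from h import *
go(.4452,-.1925,.0819)"
```

```text
off [-0.3106, -0.1107, -0.0002] rot [0.0002, -0.0004, 0.0] yaw -74.4->-74.4 q7 -1.19 gap 0.459 t 9.1
```

```bash
python3 -m pendant '[{"offset":[0,0,-0.03],"rotation":[0,0,0]},{"offset":[-0.01,0,-0.08],"rotation":[0,0,0]},{"offset":[-0.1,-0.036,-0.08],"rotation":[0,0,0]},{"offset":[-0.19,-0.068,-0.08],"rotation":[0,0,0]},{"offset":[-0.27,-0.096,-0.08],"rotation":[0,0,0]},{"offset":[-0.31,-0.1105,-0.07],"rotation":[0,0,0]},{"offset":[-0.31,-0.1105,-0.03],"rotation":[0,0,0]},{"offset":[-0.31,-0.1105,-0.02],"rotation":[0,0,0]}]'
python3 -m pendant '[{"offset":[0,0,0],"rotation":[0,0,0]},{"offset":[0,0,0],"rotation":[0,0,0]}]'
python3 -c "
from h import *
go(.4452,-.1925,.0819); s=wrist('w4'); cand(s,(.445,-.1925),.128,0); plate(s,(.445,-.1925),0)"
```

```text
time_s: 10.12
position: [0.4449, -0.1925, 0.2481]
tcp_rot: [[0.963, 0.268, -0.001], [0.268, -0.963, 0.0], [-0.001, -0.0, -1.0]]
contact_force: [-0.5, -0.3, -1.7]
finger_gap: 0.464
gripper_force: 30.6
time_s: 10.38
position: [0.446, -0.1925, 0.2491]
tcp_rot: [[0.963, 0.269, 0.001], [0.269, -0.963, -0.0], [0.001, 0.0, -1.0]]
contact_force: [0.9, -0.8, -1.1]
finger_gap: 0.461
gripper_force: 30.6
off [-0.0013, -0.0004, 0.0203] rot [0.0002, -0.0005, 0.0] yaw -74.4->-74.4 q7 -1.05 gap 0.461 t 10.4
cand 5589 z 0.1279 (array([ 0.4518, -0.191 ]), np.float64(0.0), np.float64(0.0349))
plate 6384 (array([ 0.4508, -0.1904]), np.float64(0.0), np.float64(0.0841))
```

View pics/w4.png

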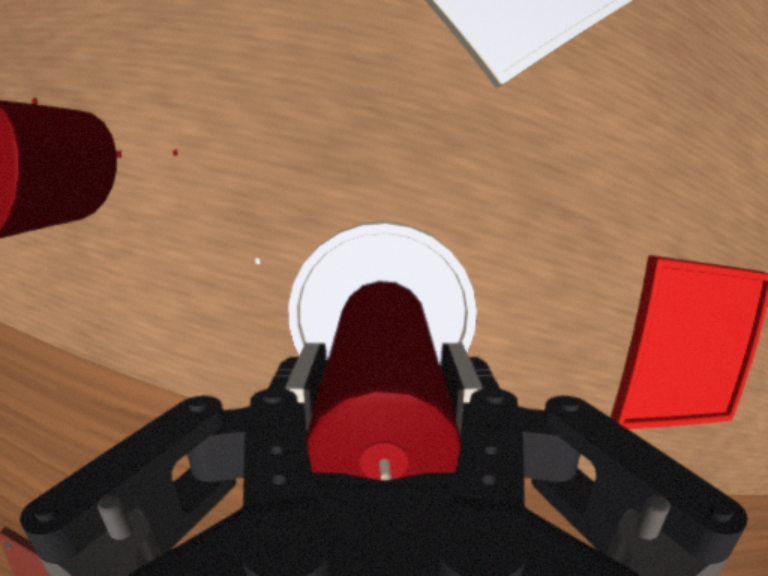

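Slim held upright at (382,445); the plate rim at (290–475, top 222) is laterally centred under it.

```bash
python3 -c "
from h import *
for n in('w1','w2','w3','w4'):
    s=dict(np.load(n+'.npz')); C=wcloud(s); hsv=cv2.cvtColor(s['pixels'],cv2.COLOR_BGR2HSV)
    m=(np.hypot(C[...,0]-.445,C[...,1]+.1925)<.07)&(abs(C[...,2]-.009)<.009)&(hsv[...,1]<50)&(hsv[...,2]>110)
    v,u=np.nonzero(m);P=wplane(s,np.c_[u,v],.012)
    a=np.radians(15.6+np.arange(-70,71,10)); N=np.c_[np.cos(a),np.sin(a)]
    h=np.sort(P@N.T,0)[-4:].mean(0)-.047
    print(n,np.linalg.lstsq(N,h,rcond=None)[0])
"
```

```text
w1 [ 0.44513319 -0.18084132]
w2 [ 0.44519303 -0.1808703 ]
w3 [ 0.44574085 -0.19284494]
w4 [ 0.44557011 -0.18037956]
```

```bash
python3 -m pendant '[{"offset":[-0.001,0,0.006],"rotation":[0,0,0]},{"offset":[-0.001,0,0.012],"rotation":[0,0,0]},{"offset":[-0.001,0,0.017],"rotation":[0,0,0]},{"offset":[-0.001,0,0.02],"rotation":[0,0,0]},{"offset":[-0.001,0,0.0205],"rotation":[0,0,0]},{"offset":[-0.001,0,0.0205],"rotation":[0,0,0]}]'
```

```text
time_s: 11.18
position: [0.445, -0.1926, 0.2368]
tcp_rot: [[0.963, 0.268, 0.0], [0.268, -0.963, -0.0], [0.0, 0.0, -1.0]]
contact_force: [-4.1, 2.6, 9.7]
finger_gap: 0.459
gripper_force: 31.7
```

```bash
python3 -m pendant '[{"offset":[0,0,0],"rotation":[0,0,0]},{"offset":[0,0,0],"rotation":[0,0,0]},{"offset":[0,0,0],"rotation":[0,0,0]},{"offset":[0,0,0],"rotation":[0,0,0]},{"offset":[0,0,-0.05],"rotation":[0,0,0]},{"offset":[0,0,-0.14],"rotation":[0,0,0]},{"offset":[0,0,-0.23],"rotation":[0,0,0]},{"offset":[0,0,-0.23],"rotation":[0,0,0]}]' 1
python3 -c "
from h import *
s=wrist('w5'); cand(s,(.445,-.1925),.116,0); plate(s,(.445,-.1925),0)
go(.508,.32,.21,1)"
```

```text
time_s: 12.18
position: [0.4459, -0.1929, 0.3783]
tcp_rot: [[0.963, 0.268, 0.007], [0.268, -0.963, -0.003], [0.006, 0.005, -1.0]]
contact_force: [0.6, 0.1, -0.6]
finger_gap: 0.999
gripper_force: 0.0
cand 1680 z 0.1158 (array([ 0.4455, -0.1922]), np.float64(0.5), np.float64(0.0382))
plate 2938 (array([ 0.4451, -0.1922]), np.float64(0.5), np.float64(0.091))
off [0.33, -0.7954, 0.0167] rot [0.0026, -0.0004, -0.8382] yaw -74.4->1.0 q7 -0.99 gap 1.004 t 12.2
```

```bash
python3 -m pendant '[{"offset":[0.33,-0.795,0.016],"rotation":[0,0,-0.838]},{"offset":[0.33,-0.795,0.016],"rotation":[0,0,-0.838]},{"offset":[0.33,-0.795,0.016],"rotation":[0,0,-0.838]},{"offset":[0.33,-0.795,0.016],"rotation":[0,0,-0.838]},{"offset":[0.33,-0.795,0.016],"rotation":[0,0,-0.838]},{"offset":[0.33,-0.795,0.016],"rotation":[0,0,-0.838]},{"offset":[0.33,-0.795,0.016],"rotation":[0,0,-0.838]},{"offset":[0.33,-0.795,0.016],"rotation":[0,0,-0.838]}]'
python3 -c "
from h import *
go(.508,.32,.21,1)"
```

```text
time_s: 13.22
position: [0.5055, 0.3049, 0.3631]
tcp_rot: [[-0.019, 1.0, -0.002], [1.0, 0.019, -0.001], [-0.0, -0.002, -1.0]]
contact_force: [-0.2, -1.1, 0.5]
finger_gap: 0.998
gripper_force: 0.0
off [0.025, 0.0047, -0.0031] rot [-0.0011, 0.0003, 0.0013] yaw 1.1->1.0 q7 -0.80 gap 0.998 t 13.2
```

```bash
python3 -m pendant '[{"offset":[0.02,0.004,0],"rotation":[0,0,0]},{"offset":[0.02,0.004,0],"rotation":[0,0,0]},{"offset":[0.02,0.004,0],"rotation":[0,0,0]}]'
python3 -c "
from h import *
s=wrist('w6'); cand(s,(.51,.362),.096,4); plate(s,(.508,.366),6)
go(.510,.361,.06,1)"
```

```text
time_s: 13.6
position: [0.5081, 0.3138, 0.3641]
tcp_rot: [[-0.015, 1.0, -0.001], [1.0, 0.015, -0.001], [-0.001, -0.001, -1.0]]
contact_force: [0.7, 0.5, 0.2]
finger_gap: 0.996
gripper_force: 0.0
cand 3289 z 0.0959 (array([0.5111, 0.3647]), np.float64(2.0), np.float64(0.046))
plate 5575 (array([0.5123, 0.3674]), np.float64(39.5), np.float64(0.1114))
off [0.0792, 0.0043, 0.2489] rot [-0.0001, 0.0008, -0.0017] yaw 0.9->1.0 q7 -0.82 gap 1.000 t 13.7
```

View pics/w6.png

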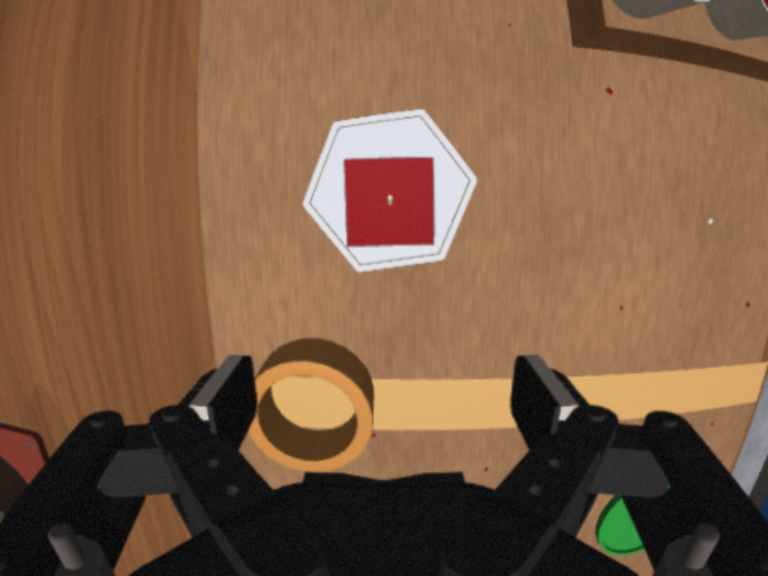

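```bash
python3 -m pendant '[{"offset":[0.08,0.006,0.02],"rotation":[0,0,-0.006]},{"offset":[0.0855,0.0062,0.1],"rotation":[0,0,-0.006]},{"offset":[0.0855,0.0062,0.18],"rotation":[0,0,-0.006]},{"offset":[0.0855,0.0062,0.23],"rotation":[0,0,-0.006]},{"offset":[0.0855,0.0062,0.247],"rotation":[0,0,-0.006]},{"offset":[0.0855,0.0062,0.247],"rotation":[0,0,-0.006]},{"offset":[0.0855,0.0062,0.247],"rotation":[0,0,-0.006]}]'
python3 -c "
from h import *
go(.5111,.3647,.061,1.5)"
python3 -m pendant '[{"offset":[0,0,0],"rotation":[0,0,0]},{"offset":[0,0,0],"rotation":[0,0,0]},{"offset":[0,0,0],"rotation":[0,0,0]},{"offset":[0,0,0],"rotation":[0,0,0]},{"offset":[0,0,0],"rotation":[0,0,0]},{"offset":[0,0,0],"rotation":[0,0,0]},{"offset":[0,0,0],"rotation":[0,0,0]},{"offset":[0,0,0],"rotation":[0,0,0]}]' 0 40
```

```text
time_s: 14.52
position: [0.5111, 0.367, 0.2183]
tcp_rot: [[-0.026, 1.0, 0.002], [1.0, 0.026, 0.001], [0.001, 0.002, -1.0]]
contact_force: [0.6, 1.3, -0.8]
finger_gap: 1.0
gripper_force: 0.0
off [-0.0039, -0.0001, 0.0038] rot [0.0014, -0.0007, -0.0] yaw 1.5->1.5 q7 -0.99 gap 1.000 t 14.5
time_s: 15.52
position: [0.5107, 0.3672, 0.2173]
tcp_rot: [[-0.027, 1.0, 0.001], [1.0, 0.027, 0.001], [0.0, 0.001, -1.0]]
contact_force: [-0.7, -0.2, 6.7]
finger_gap: 0.559
gripper_force: 41.9
```

```bash
python3 -m pendant '[{"offset":[0,0,-0.04],"rotation":[0,0,0]},{"offset":[0,0,-0.13],"rotation":[0,0,0]},{"offset":[0,0,-0.22],"rotation":[0,0,0]},{"offset":[0,0,-0.26],"rotation":[0,0,0]},{"offset":[0,0,-0.26],"rotation":[0,0,0]}]'
python3 -c "
from h import *
go(.6433,-.2034,.22,-37)"
```

```text
time_s: 16.15
position: [0.5106, 0.3673, 0.3742]
tcp_rot: [[-0.027, 1.0, 0.003], [1.0, 0.027, 0.001], [0.001, 0.003, -1.0]]
contact_force: [0.1, -0.0, -2.3]
finger_gap: 0.557
gripper_force: 41.9
off [-0.9567, 0.1957, -0.0022] rot [0.0013, -0.0014, 0.4281] yaw 1.5->-37.0 q7 -0.90 gap 0.557 t 16.1
```

```bash
python3 -m pendant '[{"offset":[-0.08,0.016,0],"rotation":[0,0,0.05]},{"offset":[-0.17,0.035,0],"rotation":[0,0,0.1]},{"offset":[-0.26,0.053,0],"rotation":[0,0,0.15]},{"offset":[-0.35,0.072,0],"rotation":[0,0,0.2]},{"offset":[-0.44,0.09,0],"rotation":[0,0,0.25]},{"offset":[-0.53,0.108,0],"rotation":[0,0,0.3]},{"offset":[-0.61,0.125,0],"rotation":[0,0,0.35]},{"offset":[-0.68,0.14,0],"rotation":[0,0,0.4]}]'
python3 -c "
from h import *
go(.6433,-.2034,.14,-37)"
```

```text
time_s: 17.15
position: [0.6053, -0.0412, 0.3706]
tcp_rot: [[0.57, 0.822, -0.003], [0.822, -0.57, -0.0], [-0.002, -0.002, -1.0]]
contact_force: [-0.0, 0.5, -2.1]
finger_gap: 0.558
gripper_force: 41.9
off [-0.1859, 0.2063, 0.1259] rot [-0.0013, 0.001, 0.0254] yaw -34.7->-37.0 q7 -0.75 gap 0.558 t 17.1
```

```bash
python3 -m pendant '[{"offset":[-0.06,0.067,0],"rotation":[0,0,0.02]},{"offset":[-0.12,0.134,0.0],"rotation":[0,0,0.0254]},{"offset":[-0.17,0.189,0.03],"rotation":[0,0,0.0254]},{"offset":[-0.186,0.206,0.1],"rotation":[0,0,0.0254]},{"offset":[-0.186,0.206,0.18],"rotation":[0,0,0.0254]},{"offset":[-0.186,0.206,0.22],"rotation":[0,0,0.0254]},{"offset":[-0.186,0.206,0.22],"rotation":[0,0,0.0254]},{"offset":[-0.186,0.206,0.22],"rotation":[0,0,0.0254]}]'
python3 -c "
from h import *
go(.6433,-.2034,.0623,-37); s=wrist('w7'); plate(s,(.642,-.205),4)"
```

```text
time_s: 18.15
position: [0.6446, -0.2006, 0.2412]
tcp_rot: [[0.598, 0.801, 0.001], [0.801, -0.598, 0.0], [0.0, 0.001, -1.0]]
contact_force: [0.6, 0.1, -1.5]
finger_gap: 0.56
gripper_force: 41.8
off [-0.005, 0.0011, 0.0399] rot [0.0004, -0.0003, 0.0027] yaw -36.8->-37.0 q7 -0.59 gap 0.560 t 18.1
plate 8953 (array([ 0.6536, -0.1894]), np.float64(53.0), np.float64(0.0864))
```

View pics/w7.png

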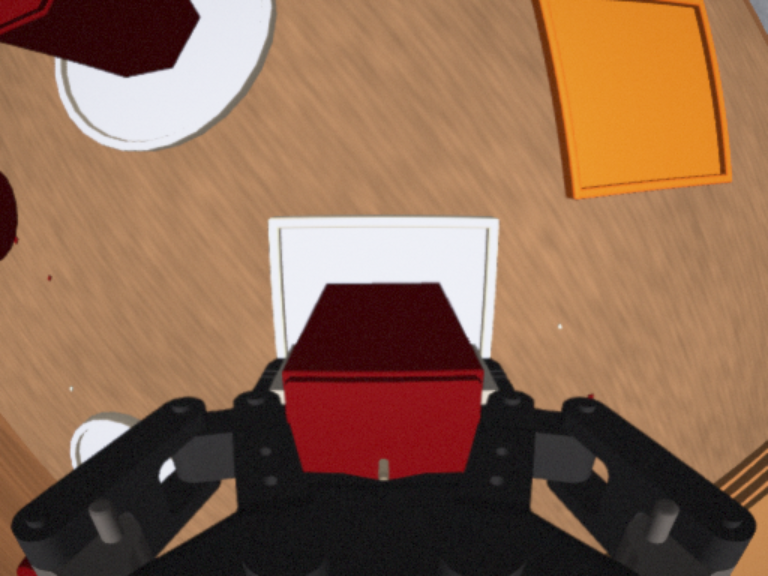

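Square candle and plate edges are parallel, both centred at column ~383. I'll check the fore-aft offset from the candle's lower front edge (row 283) and the plate's far edge (row 217).

```bash
python3 -c "
from h import *
s=dict(np.load('w7.npz')); xd=np.array([.6,.8]); yd=np.array([.8,-.6])
c=wplane(s,[[383/1.5,283/1.5]],.030)[0]-.024*xd; p=wplane(s,[[383/1.5,217/1.5]],.012)[0]-.053*xd
p2=wplane(s,[[383/1.5,227/1.5]],.012)[0]-.048*xd
print(c,p,p2,'shift needed tool xy /0.6:',(p-c)@xd/.6,(p-c)@yd/.6)
go(.6433,-.2034,.0623,-37)"
```

```text
[ 0.64349191 -0.2031627 ] [ 0.64157461 -0.2056994 ] [ 0.64187777 -0.20530217] shift needed tool xy /0.6: -0.005299569430262737 -1.970603148719169e-05
off [-0.0051, 0.0008, 0.0409] rot [0.0011, -0.0005, 0.0027] yaw -36.8->-37.0 q7 -0.59 gap 0.561 t 18.2
```

Both estimates agree: shift −0.005 in x, then lower by 0.0405.

```bash
python3 -m pendant '[{"offset":[-0.005,0,0.01],"rotation":[0,0,0.002]},{"offset":[-0.005,0,0.022],"rotation":[0,0,0.002]},{"offset":[-0.005,0,0.032],"rotation":[0,0,0.002]},{"offset":[-0.005,0,0.037],"rotation":[0,0,0.002]},{"offset":[-0.005,0,0.04],"rotation":[0,0,0.002]},{"offset":[-0.005,0,0.0405],"rotation":[0,0,0.002]},{"offset":[-0.005,0,0.0405],"rotation":[0,0,0.002]}]'
```

```text
time_s: 19.08
position: [0.6423, -0.2029, 0.2173]
tcp_rot: [[0.601, 0.799, -0.0], [0.799, -0.601, -0.0], [-0.0, 0.0, -1.0]]
contact_force: [-4.5, 1.3, 8.0]
finger_gap: 0.56
gripper_force: 42.8
```

```bash
python3 -m pendant '[{"offset":[0,0,0],"rotation":[0,0,0]},{"offset":[0,0,0],"rotation":[0,0,0]},{"offset":[0,0,0],"rotation":[0,0,0]},{"offset":[0,0,0],"rotation":[0,0,0]},{"offset":[0,0,-0.05],"rotation":[0,0,0]},{"offset":[0,0,-0.14],"rotation":[0,0,0]},{"offset":[0,0,-0.23],"rotation":[0,0,0]},{"offset":[0,0,-0.27],"rotation":[0,0,0]}]' 1
python3 -c "
from h import *
s=wrist('w8'); cand(s,(.642,-.205),.096,4); plate(s,(.642,-.205),4)
go(.641,-.06,.22,-4)"
```

```text
time_s: 20.08
position: [0.6428, -0.2029, 0.3822]
tcp_rot: [[0.601, 0.799, 0.004], [0.799, -0.601, -0.001], [0.002, 0.004, -1.0]]
contact_force: [-0.4, 0.7, -0.7]
finger_gap: 1.0
gripper_force: 0.0
cand 2658 z 0.0959 (array([ 0.6423, -0.2037]), np.float64(53.5), np.float64(0.0467))
plate 4614 (array([ 0.6423, -0.2047]), np.float64(53.0), np.float64(0.1056))
off [0.1883, -0.1461, 0.0151] rot [0.0046, -0.0003, -0.366] yaw -36.9->-4.0 q7 -0.55 gap 1.002 t 20.1
```

Square set within 1 mm and 0.5°. Next is the hex candle.

```bash
python3 -m pendant '[{"offset":[0.188,-0.146,0.01],"rotation":[0,0,-0.366]},{"offset":[0.188,-0.146,0.01],"rotation":[0,0,-0.366]},{"offset":[0.188,-0.146,0.01],"rotation":[0,0,-0.366]},{"offset":[0.188,-0.146,0.01],"rotation":[0,0,-0.366]},{"offset":[0.188,-0.146,0.01],"rotation":[0,0,-0.366]},{"offset":[0.188,-0.146,0.01],"rotation":[0,0,-0.366]}]'
python3 -c "
from h import *
s=wrist('w9'); cand(s,(.641,-.015),.106,6); plate(s,(.641,-.015),0)
go(.641,-.015,.066,-4)"
```

```text
time_s: 20.88
position: [0.6401, -0.0623, 0.372]
tcp_rot: [[0.075, 0.997, -0.0], [0.997, -0.075, -0.001], [-0.001, -0.0, -1.0]]
contact_force: [-0.2, -0.6, -0.4]
finger_gap: 1.003
gripper_force: 0.0
cand 3135 z 0.1058 (array([ 0.6405, -0.0112]), np.float64(54.5), np.float64(0.0478))
plate 6769 (array([ 0.6413, -0.014 ]), np.float64(0.0), np.float64(0.1257))
off [0.0782, -0.0043, 0.2517] rot [-0.0001, 0.0002, -0.0026] yaw -4.2->-4.0 q7 -0.23 gap 1.003 t 20.9
```

View pics/w9.png

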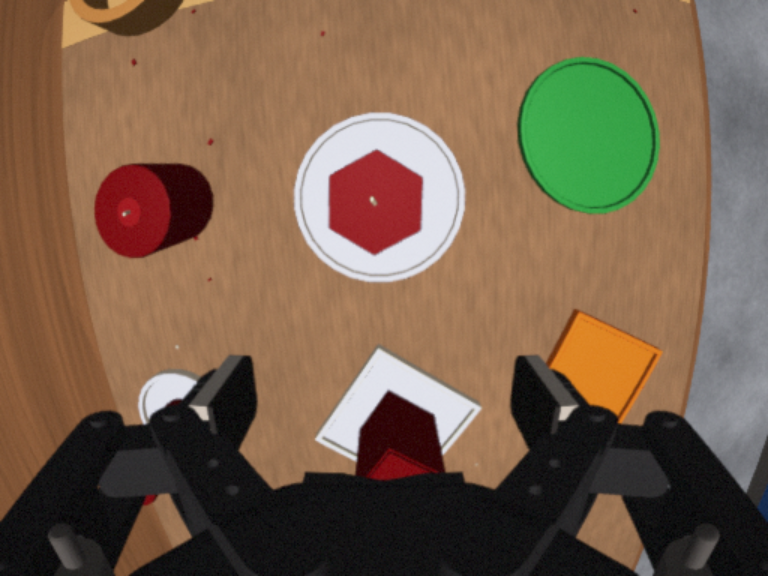

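```bash
python3 -c "
from h import *
s=dict(np.load('w9.npz')); print(wplane(s,np.array([[376,202],[376,150],[375,254],[329,202],[423,202]])/1.5,.106)); print(wplane(s,np.array([[373,200]])/1.5,.117))"
```

```text
[[ 0.64105631 -0.0113282 ]
 [ 0.64317296  0.01603045]
 [ 0.63834057 -0.03904773]
 [ 0.61635469 -0.00922507]
 [ 0.66570434 -0.01307834]]
[[ 0.63986469 -0.00953134]]
```

```bash
python3 -m pendant '[{"offset":[0.08,-0.005,0.02],"rotation":[0,0,0.008]},{"offset":[0.0835,-0.005,0.1],"rotation":[0,0,0.008]},{"offset":[0.0835,-0.005,0.18],"rotation":[0,0,0.008]},{"offset":[0.0835,-0.005,0.22],"rotation":[0,0,0.008]},{"offset":[0.0835,-0.005,0.245],"rotation":[0,0,0.008]},{"offset":[0.0835,-0.005,0.245],"rotation":[0,0,0.008]},{"offset":[0.0835,-0.005,0.245],"rotation":[0,0,0.008]}]'
python3 -c "
from h import *
go(.641,-.0113,.07,-5)"
```

```text
time_s: 21.8
position: [0.6411, -0.0102, 0.2266]
tcp_rot: [[0.083, 0.997, 0.002], [0.997, -0.083, 0.0], [0.0, 0.002, -1.0]]
contact_force: [0.3, 0.3, -0.3]
finger_gap: 0.999
gripper_force: 0.0
off [-0.0019, -0.0001, 0.0026] rot [0.0012, -0.0001, 0.0028] yaw -4.7->-5.0 q7 -0.39 gap 0.999 t 21.8
```

Close, then lift.

```bash
python3 -m pendant '[{"offset":[-0.0019,0,0.002],"rotation":[0,0,0.002]},{"offset":[-0.0019,0,0.002],"rotation":[0,0,0.002]},{"offset":[-0.0019,0,0.002],"rotation":[0,0,0.002]},{"offset":[-0.0019,0,0.002],"rotation":[0,0,0.002]},{"offset":[-0.0019,0,0.002],"rotation":[0,0,0.002]},{"offset":[-0.0019,0,0.002],"rotation":[0,0,0.002]},{"offset":[-0.0019,0,0.002],"rotation":[0,0,0.002]},{"offset":[-0.0019,0,0.002],"rotation":[0,0,0.002]}]' 0 40
python3 -m pendant '[{"offset":[0,0,-0.04],"rotation":[0,0,0]},{"offset":[0,0,-0.12],"rotation":[0,0,0]},{"offset":[0,0,-0.2],"rotation":[0,0,0]},{"offset":[0,0,-0.22],"rotation":[0,0,0]},{"offset":[0,0,-0.22],"rotation":[0,0,0]}]'
python3 -c "
from h import *
go(.512,.367,.13,-20.5)"
```

```text
time_s: 22.8
position: [0.6407, -0.0113, 0.2247]
tcp_rot: [[0.086, 0.996, 0.001], [0.996, -0.086, -0.0], [-0.0, 0.001, -1.0]]
contact_force: [-1.9, -0.4, 6.6]
finger_gap: 0.583
gripper_force: 39.3
time_s: 23.42
position: [0.6404, -0.0112, 0.356]
tcp_rot: [[0.085, 0.996, 0.0], [0.996, -0.085, -0.0], [-0.0, 0.0, -1.0]]
contact_force: [-0.7, -1.2, -2.5]
finger_gap: 0.58
gripper_force: 39.6
off [0.6098, -0.2671, 0.1181] rot [0.0003, 0.0001, 0.1734] yaw -4.9->-20.5 q7 -0.33 gap 0.580 t 23.4
```

```bash
python3 -m pendant '[{"offset":[0.08,-0.035,0],"rotation":[0,0,0.03]},{"offset":[0.17,-0.075,0],"rotation":[0,0,0.06]},{"offset":[0.26,-0.114,0],"rotation":[0,0,0.09]},{"offset":[0.35,-0.153,0],"rotation":[0,0,0.12]},{"offset":[0.44,-0.193,0],"rotation":[0,0,0.15]},{"offset":[0.52,-0.228,0],"rotation":[0,0,0.1734]},{"offset":[0.59,-0.258,0],"rotation":[0,0,0.1734]},{"offset":[0.61,-0.267,0.03],"rotation":[0,0,0.1734]}]'
python3 -m pendant '[{"offset":[0,0,0.07],"rotation":[0,0,0]},{"offset":[0,0,0.12],"rotation":[0,0,0]},{"offset":[0,0,0.14],"rotation":[0,0,0]},{"offset":[0,0,0.14],"rotation":[0,0,0]},{"offset":[0,0,0.14],"rotation":[0,0,0]}]'
python3 -c "
from h import *
s=wrist('w10')
go(.512,.367,.0697,-20.5)"
```

```text
time_s: 24.42
position: [0.5097, 0.3705, 0.3368]
tcp_rot: [[0.345, 0.938, -0.001], [0.938, -0.345, 0.001], [0.001, -0.002, -1.0]]
contact_force: [0.6, 0.4, -3.1]
finger_gap: 0.58
gripper_force: 39.6
time_s: 25.05
position: [0.5125, 0.3673, 0.255]
tcp_rot: [[0.35, 0.937, 0.001], [0.937, -0.35, 0.001], [0.001, 0.001, -1.0]]
contact_force: [0.6, 0.6, -2.3]
finger_gap: 0.579
gripper_force: 39.5
off [-0.0009, -0.0006, 0.0509] rot [0.0007, -0.001, -0.0002] yaw -20.5->-20.5 q7 -1.32 gap 0.581 t 25.1
```

View pics/w10.png

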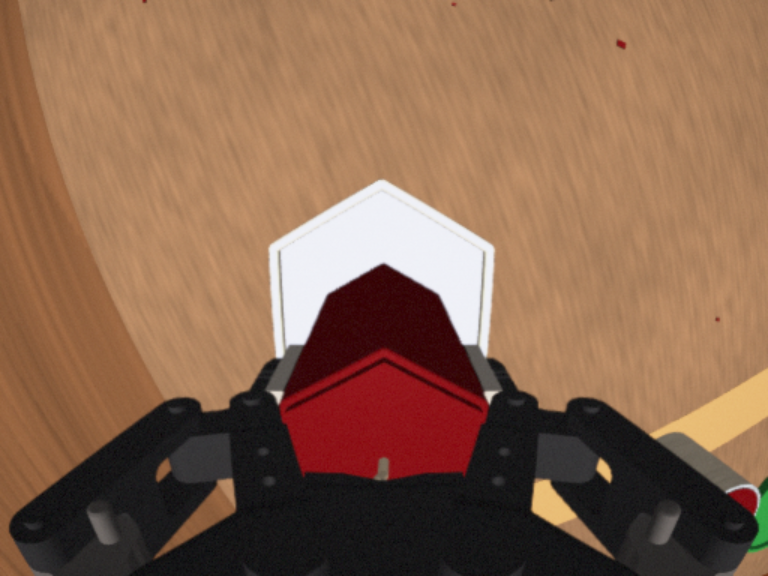

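Hex candle over the hex plate, sides parallel. Plate apex at (382,181), candle's lower apex at (384,264), so I compute the fore-aft offset.

```bash
python3 -c "
from h import *
s=dict(np.load('w10.npz')); xd=np.array([.35,.937]); yd=np.array([.937,-.35])
A=lambda p,z: wplane(s,[np.array(p)/1.5],z)[0]
c=A((383.5,264),.0363)-.0289*xd; p=A((382,181),.012)-.0647*xd
c2=(A((328,294),.0363)+A((438,294),.0363))/2-.0144*xd; p2=(A((270,247),.012)+A((493,247),.012))/2-.0323*xd
print(c,c2,p,p2)
for a,b in((c,p),(c2,p2)): print('shift',(b-a)@xd/.6,(b-a)@yd/.6)
go(.512,.367,.0697,-20.5)"
```

```text
[0.51314336 0.36585522] [0.51332056 0.36699888] [0.51234402 0.36545917] [0.51243301 0.36665774]
shift -0.0010847837096432207 -0.001017275279213577
shift -0.001050481879386063 -0.0011870650934114096
off [-0.0009, -0.0006, 0.0509] rot [0.0007, -0.001, -0.0002] yaw -20.5->-20.5 q7 -1.32 gap 0.581 t 25.1
```

```bash
python3 -m pendant '[{"offset":[-0.001,-0.001,0.012],"rotation":[0,0,0]},{"offset":[-0.001,-0.001,0.028],"rotation":[0,0,0]},{"offset":[-0.001,-0.001,0.04],"rotation":[0,0,0]},{"offset":[-0.001,-0.001,0.046],"rotation":[0,0,0]},{"offset":[-0.001,-0.001,0.049],"rotation":[0,0,0]},{"offset":[-0.001,-0.001,0.0505],"rotation":[0,0,0]},{"offset":[-0.001,-0.001,0.0505],"rotation":[0,0,0]}]'
```

```text
time_s: 25.98
position: [0.5112, 0.3669, 0.2247]
tcp_rot: [[0.35, 0.937, 0.0], [0.937, -0.35, -0.0], [-0.0, 0.0, -1.0]]
contact_force: [-4.3, -2.7, 6.2]
finger_gap: 0.579
gripper_force: 40.4
```

```bash
python3 -m pendant '[{"offset":[0,0,0],"rotation":[0,0,0]},{"offset":[0,0,0],"rotation":[0,0,0]},{"offset":[0,0,0],"rotation":[0,0,0]},{"offset":[0,0,0],"rotation":[0,0,0]},{"offset":[0,0,-0.05],"rotation":[0,0,0]},{"offset":[0,0,-0.14],"rotation":[0,0,0]},{"offset":[0,0,-0.23],"rotation":[0,0,0]},{"offset":[0,0,-0.25],"rotation":[0,0,0]}]' 1
python3 -c "
from h import *
s=wrist('w11'); cand(s,(.512,.367),.106,6); plate(s,(.512,.367),6)
go(.467,-.035,.2,-20.5)"
```

```text
time_s: 26.98
position: [0.5115, 0.3677, 0.3779]
tcp_rot: [[0.35, 0.937, 0.005], [0.937, -0.35, 0.003], [0.005, 0.003, -1.0]]
contact_force: [0.2, -0.5, -0.2]
finger_gap: 1.002
gripper_force: 0.0
cand 2774 z 0.1059 (array([0.5123, 0.3682]), np.float64(39.5), np.float64(0.0486))
plate 4443 (array([0.5125, 0.3678]), np.float64(39.0), np.float64(0.1115))
off [-0.6543, 0.1653, 0.0353] rot [0.0019, -0.0025, -0.0001] yaw -20.5->-20.5 q7 -1.26 gap 1.000 t 27.0
```

Hex set within 0.5 mm and 0.5°. Back to the thick candle.

```bash
python3 -m pendant '[{"offset":[-0.654,0.165,0.035],"rotation":[0,0,0]},{"offset":[-0.654,0.165,0.035],"rotation":[0,0,0]},{"offset":[-0.654,0.165,0.035],"rotation":[0,0,0]},{"offset":[-0.654,0.165,0.035],"rotation":[0,0,0]},{"offset":[-0.654,0.165,0.035],"rotation":[0,0,0]},{"offset":[-0.654,0.165,0.035],"rotation":[0,0,0]},{"offset":[-0.654,0.165,0.035],"rotation":[0,0,0]},{"offset":[-0.654,0.165,0.035],"rotation":[0,0,0]}]'
python3 -m pendant '[{"offset":[0,0,0],"rotation":[0,0,0]},{"offset":[0,0,0],"rotation":[0,0,0]}]'
python3 -c "
from h import *
s=wrist('w12'); cand(s,(.48,0),.08,0); plate(s,(.6413,-.014),0)
go(.480,0,.05)"
```

```text
time_s: 28.02
position: [0.4658, -0.0383, 0.3512]
tcp_rot: [[0.355, 0.935, -0.002], [0.935, -0.355, -0.0], [-0.001, -0.002, -1.0]]
contact_force: [0.1, 1.0, -0.3]
finger_gap: 1.0
gripper_force: 0.0
time_s: 28.28
position: [0.4667, -0.0343, 0.3524]
tcp_rot: [[0.348, 0.937, -0.001], [0.937, -0.348, 0.0], [0.0, -0.001, -1.0]]
contact_force: [0.6, -0.5, -0.3]
finger_gap: 0.998
gripper_force: 0.0
cand 4472 z 0.0799 (array([ 4.786e-01, -2.000e-04]), np.float64(0.0), np.float64(0.0616))
plate 8751 (array([ 0.6403, -0.0139]), np.float64(0.5), np.float64(0.1259))
off [0.0613, 0.001, 0.2458] rot [-0.0003, -0.0001, -0.0] yaw -20.4->-20.4 q7 -0.39 gap 0.998 t 28.3
```

```bash
python3 -m pendant '[{"offset":[0.055,0,0.02],"rotation":[0,0,0]},{"offset":[0.06,-0.0005,0.1],"rotation":[0,0,0]},{"offset":[0.06,-0.0005,0.18],"rotation":[0,0,0]},{"offset":[0.06,-0.0005,0.23],"rotation":[0,0,0]},{"offset":[0.06,-0.0005,0.244],"rotation":[0,0,0]},{"offset":[0.06,-0.0005,0.244],"rotation":[0,0,0]},{"offset":[0.06,-0.0005,0.244],"rotation":[0,0,0]}]'
python3 -m pendant '[{"offset":[0,0,0],"rotation":[0,0,0]},{"offset":[0,0,0],"rotation":[0,0,0]},{"offset":[0,0,0],"rotation":[0,0,0]},{"offset":[0,0,0],"rotation":[0,0,0]},{"offset":[0,0,0],"rotation":[0,0,0]},{"offset":[0,0,0],"rotation":[0,0,0]},{"offset":[0,0,0],"rotation":[0,0,0]}]' 0 40
python3 -c "
from h import *
go(.641,-.0140,.06)"
```

```text
time_s: 29.2
position: [0.4796, -0.0014, 0.2077]
tcp_rot: [[0.35, 0.937, 0.002], [0.937, -0.35, -0.0], [0.001, 0.002, -1.0]]
contact_force: [-0.3, -0.1, -0.1]
finger_gap: 1.002
gripper_force: 0.0
time_s: 30.08
position: [0.4794, -0.0016, 0.2074]
tcp_rot: [[0.35, 0.937, 0.001], [0.937, -0.35, -0.0], [0.0, 0.001, -1.0]]
contact_force: [-2.9, 0.4, 8.3]
finger_gap: 0.731
gripper_force: 42.6
off [0.0751, 0.2596, -0.0122] rot [0.0009, -0.0001, 0.0] yaw -20.5->-20.5 q7 -0.60 gap 0.731 t 30.1
```

```bash
python3 -m pendant '[{"offset":[0,0,-0.03],"rotation":[0,0,0]},{"offset":[0,0.01,-0.08],"rotation":[0,0,0]},{"offset":[0.025,0.09,-0.08],"rotation":[0,0,0]},{"offset":[0.05,0.17,-0.08],"rotation":[0,0,0]},{"offset":[0.07,0.24,-0.08],"rotation":[0,0,0]},{"offset":[0.0735,0.2596,-0.06],"rotation":[0,0,0]},{"offset":[0.0735,0.2596,-0.045],"rotation":[0,0,0]},{"offset":[0.0735,0.2596,-0.045],"rotation":[0,0,0]}]'
python3 -m pendant '[{"offset":[0,0,0],"rotation":[0,0,0]},{"offset":[0,0,0],"rotation":[0,0,0]}]'
python3 -c "
from h import *
s=wrist('w13'); 
go(.6407,-.015,.0584)"
```

```text
time_s: 31.08
position: [0.6388, -0.0148, 0.2324]
tcp_rot: [[0.35, 0.937, -0.003], [0.937, -0.35, 0.0], [-0.001, -0.003, -1.0]]
contact_force: [-0.4, 0.7, -2.1]
finger_gap: 0.738
gripper_force: 45.0
time_s: 31.32
position: [0.64, -0.0148, 0.2341]
tcp_rot: [[0.35, 0.937, 0.001], [0.937, -0.35, -0.0], [-0.0, 0.001, -1.0]]
contact_force: [0.8, -0.1, -1.4]
finger_gap: 0.732
gripper_force: 45.0
off [0.0002, 0.001, 0.0343] rot [0.0005, 0.0, -0.0] yaw -20.5->-20.5 q7 -0.62 gap 0.736 t 31.4
```

View pics/w13.png

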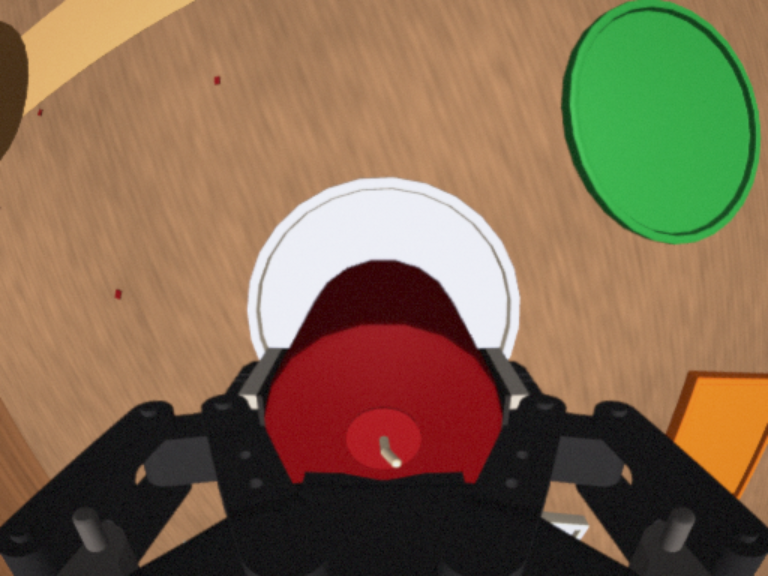

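Plate rim spans columns 248–520 (centre 384) and the candle axis is at column 384. Plate far rim is at row 178, the candle's lower front edge at row 259.

```bash
python3 -c "
from h import *
s=dict(np.load('w13.npz')); xd=np.array([.35,.937]); yd=np.array([.937,-.35])
A=lambda p,z: wplane(s,[np.array(p)/1.5],z)[0]
c=A((384,259),.0267)-.032*xd; p=A((384,178),.012)-.064*xd; p2=A((384,189),.012)-.059*xd
print(c,p,p2,'shift',(p-c)@xd/.6,(p-c)@yd/.6)"
```

```text
[ 0.6411869  -0.01535542] [ 0.64137089 -0.01506999] [ 0.64146593 -0.0148026 ] shift 0.0005530825935430955 0.00012084279314679101
```

```bash
python3 -m pendant '[{"offset":[0.001,0,0.01],"rotation":[0,0,0]},{"offset":[0.001,0,0.02],"rotation":[0,0,0]},{"offset":[0.001,0,0.027],"rotation":[0,0,0]},{"offset":[0.001,0,0.031],"rotation":[0,0,0]},{"offset":[0.001,0,0.034],"rotation":[0,0,0]},{"offset":[0.001,0,0.0345],"rotation":[0,0,0]},{"offset":[0.001,0,0.0345],"rotation":[0,0,0]}]'
```

```text
time_s: 32.25
position: [0.6404, -0.0142, 0.2136]
tcp_rot: [[0.35, 0.937, -0.0], [0.937, -0.35, -0.0], [-0.0, -0.0, -1.0]]
contact_force: [-4.7, -0.7, 8.0]
finger_gap: 0.739
gripper_force: 45.8
```

```bash
python3 -m pendant '[{"offset":[0,0,0],"rotation":[0,0,0]},{"offset":[0,0,0],"rotation":[0,0,0]},{"offset":[0,0,0],"rotation":[0,0,0]},{"offset":[0,0,0],"rotation":[0,0,0]},{"offset":[0,0,-0.05],"rotation":[0,0,0]},{"offset":[0,0,-0.14],"rotation":[0,0,0]},{"offset":[0,0,-0.23],"rotation":[0,0,0]},{"offset":[0,0,-0.27],"rotation":[0,0,0]}]' 1
python3 -m pendant '[{"offset":[-0.1,0,-0.05],"rotation":[0,0,0]},{"offset":[-0.1,0,-0.05],"rotation":[0,0,0]},{"offset":[-0.1,0,-0.05],"rotation":[0,0,0]},{"offset":[-0.1,0,-0.05],"rotation":[0,0,0]}]'
python3 -c "
from h import *
s=wrist('w14'); cand(s,(.6415,-.015),.086,0); plate(s,(.6415,-.015),0)
t=snapshot('scene'); cv2.imwrite('pics/scene1.png',cv2.resize(t['pixels'],None,fx=1.5,fy=1.5))"
```

```text
time_s: 33.25
position: [0.6409, -0.014, 0.3784]
tcp_rot: [[0.35, 0.937, 0.005], [0.937, -0.35, -0.0], [0.001, 0.004, -1.0]]
contact_force: [-0.1, -0.0, 0.2]
finger_gap: 0.999
gripper_force: 0.0
time_s: 33.75
position: [0.6195, -0.0693, 0.4039]
tcp_rot: [[0.349, 0.937, -0.001], [0.937, -0.349, 0.001], [0.0, -0.001, -1.0]]
contact_force: [-0.1, 0.1, 0.4]
finger_gap: 1.001
gripper_force: 0.0
cand 3127 z 0.086 (array([ 0.6414, -0.0135]), np.float64(0.0), np.float64(0.0602))
plate 5217 (array([ 0.6413, -0.014 ]), np.float64(0.5), np.float64(0.126))
```

View pics/scene1.png

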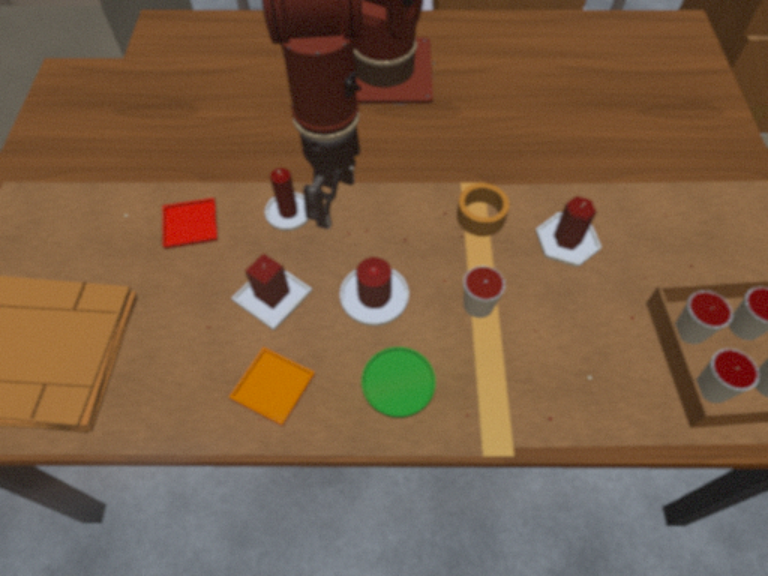

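Every candle stands on its own plate: slim (285,195), square (268,282), thick (375,285) and hex (573,225). The bystanders haven't moved and the arm is clear, so I'm handing in.

```bash
python3 -c "
from station import sign_off
print(sign_off())"
```

```text
the job is handed in; nothing more can be done
None
```

All four candles stand upright on their own plates, measured within about 1 mm of centre and 0.5° of parallel, with the tape roll and cup candle undisturbed; the job was handed in at about 34 s.

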